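Hold the lamp module against the sprung stop

TASK

Lay the green lamp module flat on the bed of the holding jig, between the two white lines, with its plain end (the end away from the amber lamp) towards the stop plate, and press it squarely against the plate so that the black pointer stands in the green field of the scale; never let the pointer reach the red field. You are my third hand while I drive the screws in from behind the plate, so keep hold of the module and finish still pressing steadily with the pointer in the green. Leave the grey switch module, the breadboard and the screwdriver where they are.

Things in the scene. Friction and masses are not known exactly. Their poses are not given: they have to be found in the camera images.
- lamp_module_center (a point): Centre of the green lamp module, a loose box 90 mm long (its x), 46 mm wide (its y), 50 mm high (its z), about 180 g (the mass varies by some 30 %), standing on the bench at the start; 25 mm above its underside. On its top an amber lamp dome (14 mm high) near the -x end and a red and a black socket (5 mm high). Its sides are smooth: grip it across its 46 mm width.
- plain_end (a point): Centre of the plain end face of the lamp module (its +x end, 45 mm from the module's centre, half-way up); its axes are those of the module.
- jig: The holding jig, fixed to the bench: a grey bed plate 270 mm long (its x) by 120 mm wide (its y) by 12 mm thick. Origin at the centre of its underside, x points from the open end towards the stop plate, z up. Module bed: x from -135 to +20 mm, top 12 mm above the bench; two white lines on it along x, at y = +-34.5 mm, 66 mm apart inside. At x = 62 to 130 mm a dark blue spring housing, 60 mm wide, top 50 mm above the bench, with the scale on its top.
- stop_face (a point): Point at the middle of the stop plate's front face (the face that the module is pressed against), 37 mm above the bench, which is half-way up a module lying on the bed; at jig x = 20 mm, y = 0 when free, it moves with the plate along jig +x. Axes those of the jig. The aluminium plate is 90 mm wide, 10 mm thick, its top 66 mm above the bench.
- stop (a joint): How far the sprung stop plate has been pushed back along jig +x, in m: 0 free, 0.026 hard stop. The spring pushes back with 0.8 N per mm and returns the plate when let go. The black pointer bar on the plate rides over the scale on the blue housing: white 0 to 8 mm, green 8 to 15 mm (about 6 to 12 N), white 15 to 19 mm, red 19 to 26 mm.
- switch_module_center (a point): Bystander: centre of the grey switch module, loose, same box as the lamp module (90 x 46 x 50 mm) but grey, with a black rocker in place of the lamp.
- breadboard: Bystander: cream breadboard, loose, 55 (x) by 82 (y) by 10 mm with a black chip, 16 mm high in all; origin at the centre of its underside.
- screwdriver: Bystander: screwdriver with a yellow handle, about 190 mm long along its x, loose, lying on the bench.
There are look-alikes about, which are no part of the job. What is meant by the part that bears lamp_module_center is not blue, pink or purple, and is the larger of those in its own colour.

How it is judged:
By the outcome, as a careful person would: the job done as asked, in the order asked, and still so for the second after the job is handed in, while the arm keeps its last pose, push and grip.
It also fails if it takes over 48 s, if anything falls off the work surface, if the arm or the gripper's body presses on something with over 40 N, if the wrist force passes 120 N, or if a joint passes its speed limit or range.

ROBOT

A 6-joint arm with a two-finger parallel gripper is mounted at the origin on the work surface. World frame = base frame: x ahead of the robot, y to its left, z up, the work surface at z = 0. Lengths are in m, angles in rad, forces in N, time in s.
With the tool pointing down it reaches from about 0.375 to 0.925 m from the base axis. Payload 5.7 kg.
Tool frame: the origin (TCP) lies at the very end of the fingers, on their centre line; the grasp point (between the pads) lies 19 mm behind it; z points along the fingers, y is the direction in which the jaws open and shut (so a half turn about z gives the same grasp; the last joint's range is limited). The gripper opens to 88 mm and grips with 3 to 60 N. Pads are 20 mm wide; open, the fingers measure 115 mm over their backs; the gripper's body (75 mm by 178 mm) begins 61 mm behind the grasp point.
Start: joints at [-1.441, 0.359, 1.51, -0, 1.272, -0.115], TCP at [0.145, -0.582, 0.223] pointing down, gripper open.
Joint ranges: [-2.97, 2.97], [-1.01, 2.36], [0.21, 2.38], [-0.96, 4.11], [0.2, 2.71], [-2.98, 2.98]. Speed limits (rad/s): [2.39, 2.39, 3.14, 3.14, 3.14, 3.14].

INTERFACE

Orientations are given as a 3x3 rotation matrix whose columns are the frame's x, y, z axes.
In Python, from cell import read_state, optics, manip, trace, spot_point gives the robot as it stands.
- The arm moves only by the tool move_arm, never from a script. Its argument "plan" is a list of rows, each an object of numbers: "fingers": the opening, from 0 (shut) to 1 (fully open); "x", "y", "z": the shift along the world's x, y, z in cm; "turn": the turn about the world's z in units of 8 degrees (1.0 is 8 degrees). A call has 1 to 20 rows; each row shifts and turns the commanded pose from where the row before left it; what a row does not reach is not made up. A row lasts 1/10 s, in which the tool goes at most 50 mm and 8.59 degrees, less where a joint would pass 70% of its speed; a pose out of reach is approached as far as the arm can. A call is refused whole if a number of a shift passes 5 or a number of a turn 1, either way. A call with a gripper value outside its range is refused whole. The fingers move at their own pace and stop on an object; "grip_force" is the grip in N (left out, the last holds). Time passes only in rows, so rows that do not move let the fingers close. It gives the time, the measured TCP pose, the force and the opening at its end, in the units of the state.
- read_state(): the state, without advancing time (a new reading comes with each control period).
- optics.get_image(name): name is "scene" or "top"; returns (picture, depth): 420x560x3 uint8, red, green, blue; 420x560 float32, m along the optical axis (not along the pixel's ray), 0 where there is no reading.
- optics.camera_params(name): a dict with "K" (3x3 intrinsics, pixels), "eye" and "orientation" of the camera in the world. Camera axes: x right, y up, looking along -z (the intrinsics and any distortion apply to the point x, -y, -z); pixel columns grow to the right and rows downward; lengths in m; the calibration is good to about 2 mm. A picture is of the moment at which its call begins. camera_params takes no time and is no camera call.
- manip.finish_job(): hands the job in, once; it reports no verdict.
Trained networks look in the newest picture that a camera, given by its name, has taken for a name from the list of things; names that differ only in an ending like _2 or _b are one class to them, and where a whole thing is asked for, a point or a joint stands for the part that bears it (a point fixed in the world has none). Each returns a list of dicts, best first, with "conf" (0 to 1); they miss things now and then, are a little off and sometimes report something else, mostly with a low value. They report only what shows in the picture. A call takes as long as a camera call. They do not tell look-alikes from the thing itself.
- trace(camera, thing): "pixels" (420x560 bool, what is visible of it).
- spot_point(camera, thing): "xyz" ([x, y, z] in m, in world coordinates, good to about 4 mm: a listed point, or the origin of a listed thing).
The state is a dict: "t": time; "q": joint angles; "qvel": joint speeds; "tau": joint torques, N m; "tcp_pos": TCP position; "orientation": TCP orientation; "contact_force": force on the tool from outside, world axes, zero at the start; "ft_torque": the same for the moment, N m; "grip_width": finger opening in m.
Only numpy, scipy, OpenCV 4.12 (cv2) and the standard library are available. Lean on these libraries where they do the work, as an engineer would, in place of code of your own. Each camera call takes 0.05 s, during which the arm holds its last target. There are 200 camera calls.

## Working session

There is one attempt and no reset: what is moved stays moved. The work goes in short steps, Python scripts to look and compute and a tool call to move; the robot and the scene stay as the last step left them, time stands still between calls to the robot, and variables do not carry over. Pictures are saved under pics/ and viewed, about 8 in all and at most 12, crops included, and the job is handed in when it is done.

Besides the shell and the picture viewer there is one more tool, called after ">>>" by a JSON object that holds its "op" and its "data". move_arm: Moves the arm, as the interface text tells. Its arguments: {"type":"object","properties":{"plan":{"type":"array"},"grip_force":{"type":"number"}},"required":["plan"]}

```bash
mkdir -p pics; cat > h.py <<'E'
import numpy as np, cv2
from cell import read_state, optics, manip, trace, spot_point
def snap(cam,fn=None):
    im,d=optics.get_image(cam)
    if fn: cv2.imwrite('pics/'+fn,im[:,:,::-1])
    return im,d
def world(cam,d):
    p=optics.camera_params(cam);K=np.array(p['K']);R=np.array(p['orientation']);e=np.array(p['eye'])
    v,u=np.mgrid[:d.shape[0],:d.shape[1]]
    P=np.stack([(u-K[0,2])/K[0,0]*d,-(v-K[1,2])/K[1,1]*d,-d],-1)
    return P@R.T+e
def proj(cam,X):
    p=optics.camera_params(cam);K=np.array(p['K']);R=np.array(p['orientation']);e=np.array(p['eye'])
    c=(np.atleast_2d(X)-e)@R; c=c*[1,-1,-1]; q=c@K.T
    return q[:,:2]/q[:,2:]
E
python3 - <<'E'
from h import *
for c in ('top','scene'):
    im,d=snap(c,c+'0.png'); p=optics.camera_params(c); print(c,{k:(np.round(v,3).tolist() if not isinstance(v,str) else v) for k,v in p.items()})
    for t in ('lamp_module_center','plain_end','jig','stop_face','switch_module_center','breadboard','screwdriver'):
        print(t,[(np.round(r['xyz'],3).tolist(),round(r['conf'],2)) for r in spot_point(c,t)])
print(read_state())
E
```

```text
top {'K': [[462.927, 0.0, 280.123], [0.0, 462.927, 214.31], [0.0, 0.0, 1.0]], 'eye': [0.456, 0.035, 0.933], 'orientation': [[0.016, 0.988, -0.153], [-1.0, 0.013, -0.018], [-0.016, 0.153, 0.988]]}
lamp_module_center [([0.574, 0.362, 0.027], 0.97), ([0.425, 0.107, 0.026], 0.76), ([0.568, 0.224, 0.029], 0.68), ([0.688, 0.21, 0.016], 0.62), ([0.45, 0.231, 0.017], 0.59)]
plain_end [([0.615, 0.384, 0.023], 0.96), ([0.598, 0.246, 0.024], 0.91), ([0.447, 0.069, 0.022], 0.76), ([0.693, 0.185, 0.019], 0.74), ([0.422, 0.215, 0.02], 0.72)]
jig [([0.585, -0.255, -0.003], 0.59)]
stop_face [([0.608, -0.256, 0.038], 0.75)]
switch_module_center [([0.554, 0.008, 0.025], 0.7)]
breadboard [([0.426, -0.021, 0.0], 0.9)]
screwdriver [([0.766, 0.006, -0.003], 0.64)]
scene {'K': [[448.219, 0.0, 277.799], [0.0, 448.219, 207.41], [0.0, 0.0, 1.0]], 'eye': [1.083, -0.112, 0.853], 'orientation': [[0.319, -0.794, 0.517], [0.947, 0.277, -0.161], [-0.016, 0.541, 0.841]]}
lamp_module_center [([0.567, 0.219, 0.026], 0.94), ([0.575, 0.367, 0.028], 0.9), ([0.688, 0.213, 0.015], 0.81), ([0.426, 0.105, 0.023], 0.69), ([0.
[... 520 characters left out ...]
.25731480e-05,
        1.27247753e+00, -1.15127821e-01]), 'qvel': array([-0.00063173, -0.00046768, -0.0008804 , -0.00143558, -0.00048845,
        0.0001701 ]), 'tau': array([-4.14388065e-03, -5.15284932e+01, -2.71113324e+01,  6.74067833e-02,
        2.44442315e-02, -4.79436949e-06]), 'tcp_pos': array([ 0.14538274, -0.58212599,  0.22267233]), 'orientation': array([[ 9.70187944e-01,  2.42353776e-01, -1.00971354e-05],
       [ 2.42353776e-01, -9.70187944e-01, -1.55103499e-05],
       [-1.35551109e-05,  1.26008756e-05, -1.00000000e+00]]), 'contact_force': array([ 0.2946133 ,  0.3159889 , -0.66183179]), 'ft_torque': array([ 0.0057573 , -0.00169342,  0.01619342]), 'grip_width': 0.0878354096483687}
```

```bash
ls -la pics
```

```text
total 496
drwxr-xr-x 2 agent agent   4096 Dec  4 10:08 .
drwxr-xr-x 3 agent agent   4096 Dec  4 10:08 ..
-rw-r--r-- 1 agent agent 224197 Dec  4 10:08 scene0.png
-rw-r--r-- 1 agent agent 270591 Dec  4 10:08 top0.png
```

View pics/top0.png

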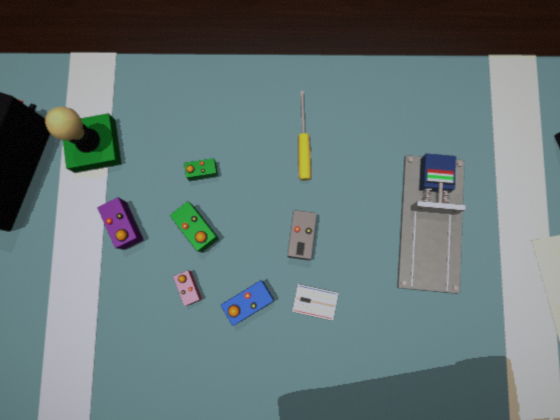

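View pics/scene0.png

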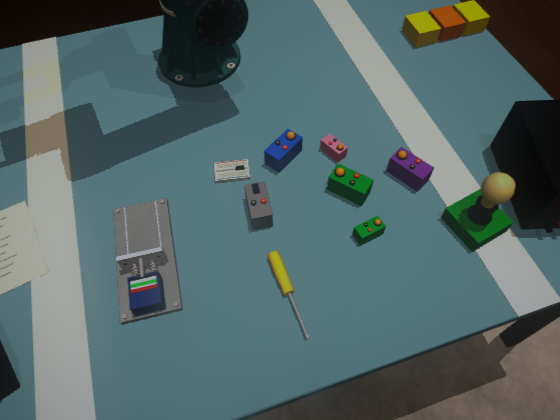

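The target is the larger green module, at top pixel (194,227) with its lamp at (201,237). The jig is at (432,222), and its stop plate faces world -x at row 205. Next I'll measure both poses.

```bash
cat >> h.py <<'E'
def rect(pts):
    (c,s,a)=cv2.minAreaRect(pts.astype(np.float32)*1000); return np.round(c,1),np.round(s,1),round(a,2)
E
python3 - <<'E'
from h import *
for c in ('top','scene'):
    im,d=snap(c); W=world(c,d); hsv=cv2.cvtColor(im,cv2.COLOR_RGB2HSV)
    for t,near in (('lamp_module_center',(.568,.221)),('jig',(.586,-.255)),('switch_module_center',(.555,.006))):
        for r in trace(c,t):
            m=cv2.erode(r['pixels'].astype(np.uint8),np.ones((2,2)))>0
            P=W[m&(d>0)]; 
            if len(P)<20 or np.hypot(*(np.median(P[:,:2],0)-near))>.05: continue
            print(c,t,len(P),round(r['conf'],2))
            for lo,hi in (((.043,.056),) if t!='jig' else ((.004,.02),(.056,.075),(.044,.054))):
                q=P[(P[:,2]>lo)&(P[:,2]<hi)]
                if len(q)>20: print('  z',lo,hi,len(q),np.round(np.median(q[:,2]),4),*rect(q[:,:2]))
            if t=='lamp_module_center':
                h=hsv[m&(d>0)]; q=P[(h[:,0]<28)&(h[:,0]>8)&(h[:,1]>120)&(P[:,2]>.05)]
                print('  amber',np.round(q.mean(0),3),len(q))
E
```

```text
top lamp_module_center 1100 0.79
  z 0.043 0.056 907 0.0508 [566.9 217.1] [85.8 44.3] 39.62
  amber [0.55  0.207 0.059] 117
top jig 8151 0.96
  z 0.004 0.02 6187 0.0122 [ 585.9 -252. ] [121.1 269.2] 85.54
  z 0.056 0.075 377 0.0651 [ 632.4 -254.4] [88.2 53.9] 86.0
  z 0.044 0.054 1031 0.0504 [ 660.3 -257.1] [ 86.9 109.8] 84.76
top jig 657 0.57
  z 0.004 0.02 40 0.0135 [ 625.6 -263.2] [94.9 42.6] 88.9
  z 0.056 0.075 313 0.0654 [ 630.1 -255.2] [90.1 49.4] 86.0
  z 0.044 0.054 54 0.0493 [ 608.6 -250.5] [62. 66.] 35.97
top switch_module_center 1071 0.58
  z 0.043 0.056 1015 0.0507 [553.4   6.8] [43.9 88. ] 83.36
scene lamp_module_center 1113 0.64
  z 0.043 0.056 643 0.0503 [570.9 217.3] [87.4 46.6] 40.1
  amber [0.554 0.203 0.059] 71
scene jig 6414 0.65
  z 0.004 0.02 4241 0.0122 [ 587.9 -253. ] [117.9 267.2] 85.46
  z 0.056 0.075 386 0.0645 [ 631.9 -257.3] [89.1 54.5] 85.66
  z 0.044 0.054 1116 0.0506 [ 663.9 -255.3] [106.8  88.9] 0.29
scene switch_module_center 896 0.96
  z 0.043 0.056 696 0.0505 [557.5   5.8] [44.8 87.9] 82.61
```

>>> {"op": "move_arm", "data": {"plan": [{"x": 3.2,"y": 3.2,"turn": 0.2,"fingers": 1},{"x": 3.2,"y": 3.2,"turn": 0.2},{"x": 3.2,"y": 3.2,"turn": 0.2},{"x": 3.2,"y": 3.2,"turn": 0.2},{"x": 3.2,"y": 3.2,"turn": 0.2},{"x": 3.2,"y": 3.2,"turn": 0.2},{"x": 3.2,"y": 3.2,"turn": 0.2},{"x": 3.2,"y": 3.2,"turn": 0.2},{"x": 3.2,"y": 3.2,"turn": 0.2},{"x": 3.2,"y": 3.2,"turn": 0.2},{"x": 3.2,"y": 3.2,"turn": 0.2},{"x": 3.2,"y": 3.2,"turn": 0.2},{"y": 4,"turn": 0.2},{"y": 4,"turn": 0.2},{"y": 4,"turn": 0.2},{"y": 4,"turn": 0.2},{"y": 4},{"y": 4},{"y": 4},{"y": 4}]}}

```text
$.plan[0]: bad value
```

>>> {"op": "move_arm", "data": {"plan": [{"x": 3.2,"y": 3.2,"z": 0,"turn": 0.2,"fingers": 1.0}]}}

```text
t: 1.3
tcp_pos: [0.1753, -0.5537, 0.2228]
orientation: [[0.964, 0.266, -0.001], [0.266, -0.964, -0.004], [-0.002, 0.003, -1.0]]
contact_force: [0.1, 0.1, 0.0]
grip_width: 0.0879
```

>>> {"op": "move_arm", "data": {"plan": [{"x": 3.3,"y": 3.3,"z": 0,"turn": 0.2,"fingers": 1},{"x": 3.3,"y": 3.3,"z": 0,"turn": 0.2,"fingers": 1},{"x": 3.3,"y": 3.3,"z": 0,"turn": 0.2,"fingers": 1},{"x": 3.3,"y": 3.3,"z": 0,"turn": 0.2,"fingers": 1},{"x": 3.3,"y": 3.3,"z": 0,"turn": 0.2,"fingers": 1},{"x": 3.3,"y": 3.3,"z": 0,"turn": 0.2,"fingers": 1},{"x": 3.3,"y": 3.3,"z": 0,"turn": 0.2,"fingers": 1},{"x": 3.3,"y": 3.3,"z": 0,"turn": 0.2,"fingers": 1},{"x": 3.3,"y": 3.3,"z": 0,"turn": 0.2,"fingers": 1},{"x": 3.3,"y": 3.3,"z": 0,"turn": 0.2,"fingers": 1},{"x": 3.3,"y": 3.3,"z": 0,"turn": 0.2,"fingers": 1},{"x": 0.5,"y": 4,"z": 0,"turn": 0.2,"fingers": 1},{"x": 0.5,"y": 4,"z": 0,"turn": 0.2,"fingers": 1},{"x": 0.5,"y": 4,"z": 0,"turn": 0.2,"fingers": 1},{"x": 0.5,"y": 4,"z": 0,"turn": 0.2,"fingers": 1},{"x": 0.5,"y": 4,"z": 0,"turn": 0,"fingers": 1},{"x": 0,"y": 4,"z": 0,"turn": 0,"fingers": 1},{"x": 0,"y": 4,"z": 0,"turn": 0,"fingers": 1},{"x": 0,"y": 4,"z": 0,"turn": 0,"fingers": 1},{"x": 0,"y": 4,"z": 0,"turn": 0,"fingers": 1}]}}

```text
t: 3.3
tcp_pos: [0.5653, 0.1746, 0.2227]
orientation: [[0.77, 0.638, 0.0], [0.638, -0.77, 0.0], [0.0, 0.0, -1.0]]
contact_force: [-0.2, -0.1, 0.1]
grip_width: 0.0875
```

```bash
python3 -c "
from h import *
s=read_state();print(s['t'],s['tcp_pos'],np.degrees(np.arctan2(s['orientation'][1,0],s['orientation'][0,0])))"
```

```text
3.3 [0.565274   0.17457316 0.22273007] 39.62900155999891
```

>>> {"op": "move_arm", "data": {"plan": [{"x": 0.4,"y": 4.3,"z": 0,"turn": 0,"fingers": 1},{"x": 0,"y": 0,"z": -4,"turn": 0,"fingers": 1},{"x": 0,"y": 0,"z": -4,"turn": 0,"fingers": 1},{"x": 0,"y": 0,"z": -4,"turn": 0,"fingers": 1},{"x": 0,"y": 0,"z": -4,"turn": 0,"fingers": 1},{"x": 0,"y": 0,"z": -2.3,"turn": 0,"fingers": 1},{"x": 0,"y": 0,"z": -2,"turn": 0,"fingers": 1},{"x": 0,"y": 0,"z": -1,"turn": 0,"fingers": 1},{"x": 0,"y": 0,"z": 0,"turn": 0,"fingers": 1}]}}

```text
t: 4.2
tcp_pos: [0.5684, 0.2157, 0.0084]
orientation: [[0.77, 0.638, -0.003], [0.638, -0.77, -0.001], [-0.002, -0.001, -1.0]]
contact_force: [0.4, -0.2, -0.2]
grip_width: 0.0875
```

```bash
python3 -c "
from h import *
s=read_state();print(s['t'],s['tcp_pos'],s['contact_force'])
im,_=snap('top');im2,_=snap('scene')
cv2.imwrite('pics/pick.png',np.hstack([cv2.resize(im[150:300,120:270],(400,400)),cv2.resize(im2[80:230,280:430],(400,400))])[:,:,::-1])"
```

```text
4.2 [0.56844571 0.2156576  0.00837516] [ 0.43519205 -0.24757416 -0.2392651 ]
```

View pics/pick.png

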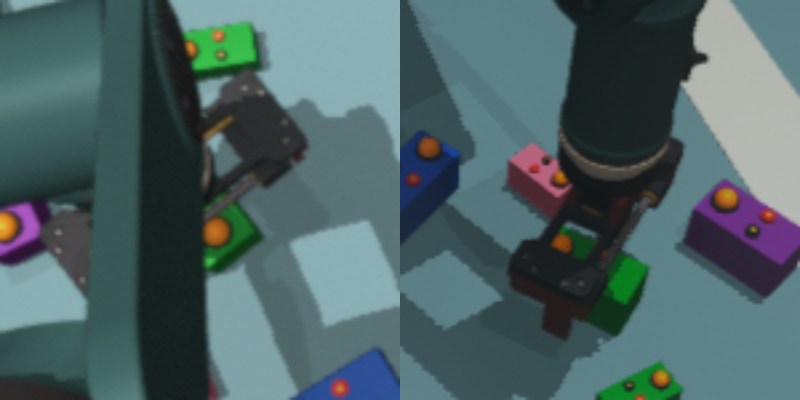

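The picture shows the fingers straddling the green module, with the amber lamp at (215,232) in the left crop. Now I'll close the fingers and lift.

>>> {"op": "move_arm", "data": {"plan": [{"x": 0,"y": 0,"z": 0,"turn": 0,"fingers": 0},{"x": 0,"y": 0,"z": 0,"turn": 0,"fingers": 0},{"x": 0,"y": 0,"z": 0,"turn": 0,"fingers": 0},{"x": 0,"y": 0,"z": 0,"turn": 0,"fingers": 0},{"x": 0,"y": 0,"z": 0,"turn": 0,"fingers": 0},{"x": 0,"y": 0,"z": 0,"turn": 0,"fingers": 0},{"x": 0,"y": 0,"z": 0,"turn": 0,"fingers": 0},{"x": 0,"y": 0,"z": 0,"turn": 0,"fingers": 0},{"x": 0,"y": 0,"z": 1,"turn": 0,"fingers": 0},{"x": 0,"y": 0,"z": 2,"turn": 0,"fingers": 0},{"x": 0,"y": 0,"z": 3,"turn": 0,"fingers": 0},{"x": 0,"y": 0,"z": 3,"turn": 0,"fingers": 0},{"x": 0,"y": 0,"z": 2,"turn": 0,"fingers": 0},{"x": 0,"y": 0,"z": 0,"turn": 0,"fingers": 0}], "grip_force": 40}}

```text
t: 5.7
tcp_pos: [0.5719, 0.2164, 0.123]
orientation: [[0.77, 0.638, 0.006], [0.638, -0.77, 0.001], [0.006, 0.003, -1.0]]
contact_force: [0.1, 0.3, -0.6]
grip_width: 0.0457
```

>>> {"op": "move_arm", "data": {"plan": [{"x": -0.2,"y": -2.6,"z": 0,"turn": -0.4,"fingers": 0},{"x": -0.2,"y": -3,"z": 0,"turn": -0.4,"fingers": 0},{"x": -0.2,"y": -3,"z": 0,"turn": -0.4,"fingers": 0},{"x": -0.2,"y": -3,"z": 0,"turn": -0.4,"fingers": 0},{"x": -0.2,"y": -3,"z": 0,"turn": -0.4,"fingers": 0},{"x": -0.2,"y": -3,"z": 0,"turn": -0.4,"fingers": 0},{"x": -0.2,"y": -3,"z": 0,"turn": -0.4,"fingers": 0},{"x": -0.2,"y": -3,"z": 0,"turn": -0.4,"fingers": 0},{"x": -0.2,"y": -3,"z": 0,"turn": -0.4,"fingers": 0},{"x": -0.2,"y": -3,"z": 0,"turn": -0.4,"fingers": 0},{"x": -0.2,"y": -3,"z": 0,"turn": -0.4,"fingers": 0},{"x": -0.2,"y": -3,"z": 0,"turn": -0.4,"fingers": 0},{"x": -0.2,"y": -3,"z": 0,"turn": -0.4,"fingers": 0},{"x": -0.2,"y": -3,"z": 0,"turn": -0.3,"fingers": 0},{"x": -0.2,"y": -3,"z": 0,"turn": 0,"fingers": 0},{"x": -0.2,"y": -2,"z": 0,"turn": 0,"fingers": 0},{"x": 0,"y": 0,"z": 0,"turn": 0,"fingers": 0},{"x": 0,"y": 0,"z": 0,"turn": 0,"fingers": 0}]}}

```text
t: 7.5
tcp_pos: [0.5365, -0.2498, 0.1184]
orientation: [[0.997, -0.077, -0.002], [-0.077, -0.997, 0.002], [-0.002, -0.001, -1.0]]
contact_force: [-0.0, -0.2, -1.6]
grip_width: 0.0458
```

```bash
python3 - <<'E'
from h import *
s=read_state();print(s['t'],s['tcp_pos'],s['contact_force'],np.degrees(np.arctan2(s['orientation'][1,0],s['orientation'][0,0])),s['grip_width'])
im,_=snap('top');im2,d=snap('scene')
cv2.imwrite('pics/over.png',np.hstack([cv2.resize(im[140:300,370:530],(400,400)),cv2.resize(im2[160:340,80:260],(400,400))])[:,:,::-1])
W=world('scene',d);hsv=cv2.cvtColor(im2,cv2.COLOR_RGB2HSV)
m=(abs(hsv[...,0].astype(int)-60)<12)&(hsv[...,1]>120)&(W[...,1]<-.1)&(d>0)&(W[...,0]>.4)
q=W[m];print(len(q),np.round(q.min(0),3),np.round(q.max(0),3),np.round(np.percentile(q,[2,98],axis=0),3))
E
```

```text
7.5 [ 0.53648232 -0.24975257  0.11843691] [-0.01459198 -0.18814518 -1.60745965] -4.442358034606321 0.0457799453836572
915 [ 0.499 -0.285  0.048] [ 0.673 -0.226  0.224] [[ 0.508 -0.274  0.05 ]
 [ 0.67  -0.229  0.161]]
```

View pics/over.png

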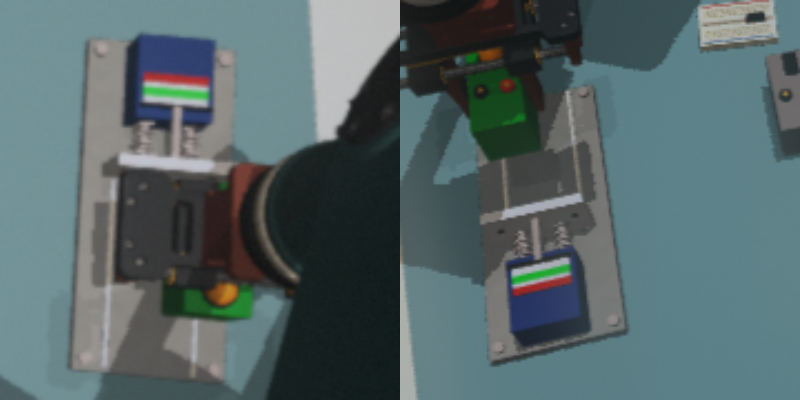

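The module is held over the jig, with its plain end towards the plate and the lamp at the open end. I'll check where its end face is before lowering.

```bash
cat >> h.py <<'E'
J0=np.array([.587,-.2535,0]);a=np.radians(-4.5);RJ=np.array([[np.cos(a),-np.sin(a),0],[np.sin(a),np.cos(a),0],[0,0,1]])
def green(c,fn=None):
    im,d=snap(c,fn);W=world(c,d);L=(W-J0)@RJ;hsv=cv2.cvtColor(im,cv2.COLOR_RGB2HSV)
    m=(abs(hsv[...,0].astype(int)-60)<12)&(hsv[...,1]>120)&(d>0)&(abs(L[...,1])<.06)&(L[...,0]>-.13)&(L[...,0]<.055)
    return L[m]*1000,L*1000,im,d
E
python3 - <<'E'
from h import *
g,L,im,d=green('scene')
zb=np.percentile(g[:,2],[3,97]);print('z',zb,len(g))
f=g[(g[:,2]<zb[1]-6)&(g[:,2]>zb[0]+4)]
print('face x',np.percentile(f[:,0],[10,50,90]),'y',np.percentile(f[:,1],[2,50,98]))
A=np.c_[f[:,1:],np.ones(len(f))];print('slopes dx/dy dx/dz',np.linalg.lstsq(A,f[:,0],rcond=None)[0][:2],len(f))
top=g[g[:,2]>zb[1]-5];print('top',np.percentile(top,[3,97],axis=0).round(1).tolist())
# jig features: white lines, plate
b=L[(abs(L[...,2]-12)<4)&(abs(L[...,0])<130)&(abs(L[...,1])<75)&(d>0)];print('bed y',np.percentile(b[:,1],[1,99]))
p=L[(abs(L[...,2]-64)<5)&(abs(L[...,0]-22)<14)&(abs(L[...,1])<60)&(d>0)];print('plate',np.percentile(p,[2,98],axis=0).round(1).tolist(),len(p))
E
```

```text
z [122.58996998 161.53649752] 840
face x [-6.56630566 -5.44908528 -4.37089075] y [-19.29761072   1.75812105  23.08696011]
slopes dx/dy dx/dz [-0.05132506 -0.21206092] 213
top [[-77.2, -20.7, 157.2], [-5.9, 22.2, 161.8]]
bed y [-59.66235079  58.90595105]
plate [[18.6, -43.4, 59.4], [29.4, 42.7, 68.3]] 281
```

>>> {"op": "move_arm", "data": {"plan": [{"x": 0,"y": -0.1,"z": -2,"turn": 0,"fingers": 0},{"x": 0,"y": 0,"z": -3,"turn": 0,"fingers": 0},{"x": 0,"y": 0,"z": -2,"turn": 0,"fingers": 0},{"x": 0,"y": 0,"z": -1,"turn": 0,"fingers": 0},{"x": 0,"y": 0,"z": -1,"turn": 0,"fingers": 0},{"x": 0,"y": 0,"z": -0.5,"turn": 0,"fingers": 0},{"x": 0,"y": 0,"z": -0.2,"turn": 0,"fingers": 0},{"x": 0,"y": 0,"z": 0,"turn": 0,"fingers": 0},{"x": 0,"y": 0,"z": 0,"turn": 0,"fingers": 0}]}}

```text
t: 8.55
tcp_pos: [0.5379, -0.2514, 0.0233]
orientation: [[0.997, -0.076, 0.001], [-0.076, -0.997, -0.001], [0.001, 0.0, -1.0]]
contact_force: [0.4, -0.3, -1.3]
grip_width: 0.046
```

```bash
python3 - <<'E'
from h import *
s=read_state();print(s['t'],s['tcp_pos'],s['contact_force'],s['ft_torque'])
g,L,im,d=green('scene')
zb=np.percentile(g[:,2],[3,97]);print('z',zb,len(g))
t=g[g[:,2]>zb[1]-6];print('top slopes',np.linalg.lstsq(np.c_[t[:,:2],np.ones(len(t))],t[:,2],rcond=None)[0][:2],np.percentile(t,[3,97],axis=0).round(1).tolist())
f=g[(g[:,2]<zb[1]-6)];print('face x',np.percentile(f[:,0],[10,50,90]))
E
```

```text
8.55 [ 0.53792859 -0.25139964  0.02329881] [ 0.44185184 -0.31062766 -1.25731074] [ 0.01650983 -0.02989696  0.02530607]
z [50.32697293 66.32726227] 495
top slopes [-0.00133172  0.01735513] [[-70.5, -23.2, 61.2], [-4.5, 19.5, 66.4]]
face x [-25.56663895  -4.25901506  -3.1774496 ]
```

>>> {"op": "move_arm", "data": {"plan": [{"x": 0,"y": 0,"z": -0.1,"turn": 0,"fingers": 0},{"x": 0,"y": 0,"z": -0.1,"turn": 0,"fingers": 0},{"x": 0,"y": 0,"z": 0,"turn": 0,"fingers": 0},{"x": 0,"y": 0,"z": 0,"turn": 0,"fingers": 0}]}}

```text
t: 9.0
tcp_pos: [0.5378, -0.2514, 0.0218]
orientation: [[0.997, -0.076, 0.001], [-0.076, -0.997, -0.001], [0.001, 0.0, -1.0]]
contact_force: [-1.1, 0.2, 7.8]
grip_width: 0.0456
```

>>> {"op": "move_arm", "data": {"plan": [{"x": 0,"y": 0,"z": 0.05,"turn": 0,"fingers": 0},{"x": 0.5,"y": -0.04,"z": 0,"turn": 0,"fingers": 0},{"x": 0.5,"y": -0.04,"z": 0,"turn": 0,"fingers": 0},{"x": 0.5,"y": -0.04,"z": 0,"turn": 0,"fingers": 0},{"x": 0.5,"y": -0.04,"z": 0,"turn": 0,"fingers": 0},{"x": 0,"y": 0,"z": 0,"turn": 0,"fingers": 0},{"x": 0,"y": 0,"z": 0,"turn": 0,"fingers": 0}]}}

```text
t: 9.7
tcp_pos: [0.5573, -0.2527, 0.0217]
orientation: [[0.997, -0.076, -0.0], [-0.076, -0.997, 0.0], [-0.0, 0.0, -1.0]]
contact_force: [-2.9, 1.0, 7.4]
grip_width: 0.0458
```

>>> {"op": "move_arm", "data": {"plan": [{"x": 0,"y": 0,"z": 0.05,"turn": 0,"fingers": 0},{"x": 0.3,"y": -0.02,"z": 0,"turn": 0,"fingers": 0},{"x": 0.3,"y": -0.02,"z": 0,"turn": 0,"fingers": 0},{"x": 0.3,"y": -0.03,"z": 0,"turn": 0,"fingers": 0},{"x": 0,"y": 0,"z": 0,"turn": 0,"fingers": 0},{"x": 0,"y": 0,"z": 0,"turn": 0,"fingers": 0}]}}

```text
t: 10.3
tcp_pos: [0.5644, -0.253, 0.0219]
orientation: [[0.997, -0.076, -0.004], [-0.076, -0.997, 0.001], [-0.004, -0.001, -1.0]]
contact_force: [-8.5, 0.3, 8.4]
grip_width: 0.0459
```

```bash
python3 - <<'E'
from h import *
im,d=snap('scene');L=(world('scene',d)-J0)@RJ*1000
p=L[(abs(L[...,2]-64)<5)&(abs(L[...,0]-30)<20)&(abs(L[...,1])<60)&(d>0)];print('plate',np.percentile(p,[2,98],axis=0).round(1).tolist(),len(p))
im2,_=snap('top')
cv2.imwrite('pics/push.png',np.hstack([cv2.resize(im2[140:240,380:480],(400,400)),cv2.resize(im[220:320,90:190],(400,400))])[:,:,::-1])
s=read_state();print(s['tcp_pos'],s['contact_force'])
E
```

```text
plate [[11.0, -42.8, 59.4], [33.7, 42.0, 68.3]] 387
[ 0.56435095 -0.25304256  0.02185174] [-9.20035757  0.67284866  9.30284939]
```

View pics/push.png

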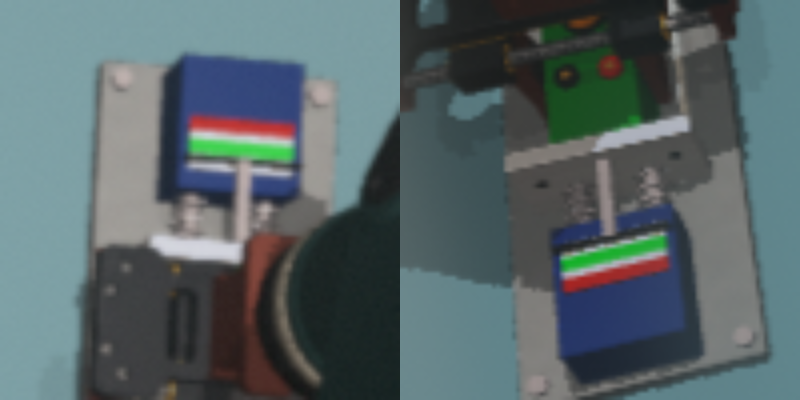

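The black pointer bar is now in the white, just short of the green: (240,165) in the left crop, (610,240) in the right. I'll advance about 6 mm more.

>>> {"op": "move_arm", "data": {"plan": [{"x": 0.2,"y": -0.02,"z": 0,"turn": 0,"fingers": 0},{"x": 0.2,"y": -0.01,"z": 0,"turn": 0,"fingers": 0},{"x": 0.2,"y": -0.02,"z": 0,"turn": 0,"fingers": 0},{"x": 0,"y": 0,"z": 0,"turn": 0,"fingers": 0},{"x": 0,"y": 0,"z": 0,"turn": 0,"fingers": 0}], "grip_force": 50}}

```text
t: 10.9
tcp_pos: [0.5685, -0.2533, 0.022]
orientation: [[0.997, -0.076, -0.007], [-0.076, -0.997, 0.002], [-0.007, -0.001, -1.0]]
contact_force: [-12.9, -0.7, 14.2]
grip_width: 0.0455
```

```bash
cat > chk.py <<'E'
import sys
from h import *
im,d=snap('scene');L=(world('scene',d)-J0)@RJ*1000
p=L[(abs(L[...,2]-64)<5)&(abs(L[...,0]-30)<20)&(abs(L[...,1])<60)&(d>0)];print('plate',np.percentile(p,[2,98],axis=0).round(1).tolist(),len(p))
im2,_=snap('top')
r=lambda i:cv2.resize(i,(400,400),interpolation=cv2.INTER_CUBIC)
cv2.imwrite('pics/'+sys.argv[1],np.hstack([r(im2[150:210,410:470]),r(im[245:305,115:175])])[:,:,::-1])
# profile across scale: sample top at z=51 mm along jig x
for c,i in (('top',im2),('scene',im)):
    for y in (0,8,-15):
        xs=np.arange(60,100,2); w=(np.c_[xs,np.full(len(xs),y),np.full(len(xs),51)]/1000)@RJ.T+J0
        uv=proj(c,w).astype(np.float32); print(c,y,[i[int(round(v)),int(round(u))].tolist() for u,v in uv])
s=read_state();print(s['t'],s['tcp_pos'],s['contact_force'],s['grip_width'])
E
python3 chk.py push2.png
```

```text
plate [[11.3, -42.5, 59.4], [37.9, 42.3, 68.3]] 443
top 0 [[184, 171, 169], [182, 170, 167], [182, 170, 168], [184, 170, 169], [183, 170, 168], [183, 169, 168], [190, 177, 175], [189, 176, 174], [188, 175, 172], [184, 171, 169], [155, 151, 142], [92, 165, 93], [79, 201, 92], [157, 212, 170], [199, 206, 205], [200, 133, 135], [194, 70, 68], [190, 54, 50], [160, 56, 66], [95, 69, 114]]
top 8 [[32, 41, 58], [46, 61, 105], [54, 72, 124], [54, 72, 126], [56, 75, 127], [86, 97, 136], [186, 189, 202], [210, 212, 220], [212, 214, 222], [202, 204, 211], [110, 113, 116], [54, 103, 62], [67, 191, 81], [127, 211, 142], [193, 208, 199], [202, 154, 156], [195, 85, 85], [193, 56, 52], [185, 54, 60], [113, 69, 112]]
top -15 [[37, 43, 59], [46, 61, 103], [50, 68, 121], [53, 71, 123], [53, 71, 124], [86, 96, 135], [185, 187, 200], [207, 210, 219], [209, 211, 219], [190, 190, 194], [108, 110, 110], [52, 100, 59], [66, 189, 78], [129, 211, 143], [192, 207, 199], [203, 152, 155], [197, 85, 85], [192, 53, 50], [182, 52, 59], [109, 66, 110]]
scene 0 [[146, 136, 136], [147, 136, 137], [108, 103, 108], [109,
[... 291 characters left out ...]
63, 98], [45, 58, 100], [44, 58, 100], [62, 73, 110], [159, 164, 179], [159, 164, 179], [169, 173, 184], [71, 75, 80], [39, 46, 46], [36, 80, 46], [30, 173, 48], [54, 173, 71], [165, 179, 182], [174, 172, 183], [157, 46, 45], [159, 45, 46], [153, 46, 47], [78, 50, 66], [45, 59, 102]]
scene -15 [[58, 59, 68], [39, 53, 101], [39, 52, 98], [39, 52, 98], [41, 54, 100], [77, 88, 125], [179, 183, 194], [172, 176, 187], [42, 45, 47], [32, 40, 38], [29, 85, 38], [20, 177, 41], [68, 178, 86], [179, 180, 191], [174, 126, 133], [163, 37, 36], [163, 39, 38], [153, 38, 39], [54, 44, 64], [54, 44, 64]]
11.0 [ 0.56856191 -0.25333393  0.02196326] [-13.48056376  -0.05543972  13.40775731] 0.045688589458847906
```

View pics/push2.png

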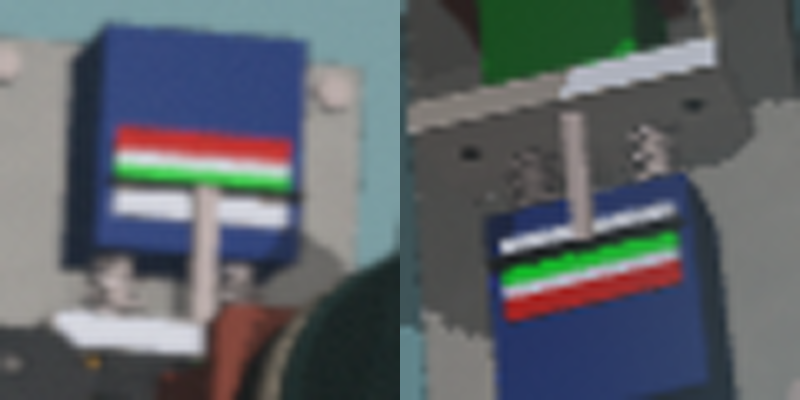

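The black bar sits at the lower edge of the green, at about 8.5 mm. The plate-back measurement agrees (29.4 to 37.9 mm). I'll push a little further and ease off the downward load.

>>> {"op": "move_arm", "data": {"plan": [{"x": 0,"y": 0,"z": 0.1,"turn": 0,"fingers": 0},{"x": 0.15,"y": -0.01,"z": 0,"turn": 0,"fingers": 0},{"x": 0.15,"y": -0.01,"z": 0,"turn": 0,"fingers": 0},{"x": 0,"y": 0,"z": 0,"turn": 0,"fingers": 0},{"x": 0,"y": 0,"z": 0,"turn": 0,"fingers": 0},{"x": 0,"y": 0,"z": 0,"turn": 0,"fingers": 0}]}}

```text
t: 11.6
tcp_pos: [0.5713, -0.2535, 0.022]
orientation: [[0.997, -0.076, -0.007], [-0.076, -0.997, 0.002], [-0.007, -0.001, -1.0]]
contact_force: [-11.8, -1.7, 7.7]
grip_width: 0.046
```

```bash
python3 chk.py push3.png | grep -v '^top\|^scene'
```

```text
plate [[11.0, -42.3, 59.5], [40.9, 41.6, 68.4]] 465
11.7 [ 0.57124807 -0.25345753  0.02204376] [-12.00730861  -1.57329734   6.94527754] 0.045578994181796034
```

View pics/push3.png

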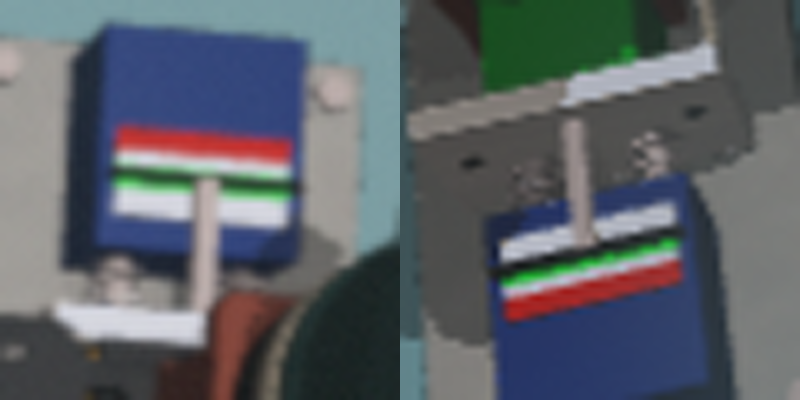

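The pointer is now mid-green, at about 11.5 mm. Next I'll hold still briefly, then check that the module is flat, square and steady, and that the bystanders haven't moved.

>>> {"op": "move_arm", "data": {"plan": [{"x": 0,"y": 0,"z": 0,"turn": 0,"fingers": 0},{"x": 0,"y": 0,"z": 0,"turn": 0,"fingers": 0},{"x": 0,"y": 0,"z": 0,"turn": 0,"fingers": 0},{"x": 0,"y": 0,"z": 0,"turn": 0,"fingers": 0},{"x": 0,"y": 0,"z": 0,"turn": 0,"fingers": 0},{"x": 0,"y": 0,"z": 0,"turn": 0,"fingers": 0},{"x": 0,"y": 0,"z": 0,"turn": 0,"fingers": 0},{"x": 0,"y": 0,"z": 0,"turn": 0,"fingers": 0},{"x": 0,"y": 0,"z": 0,"turn": 0,"fingers": 0},{"x": 0,"y": 0,"z": 0,"turn": 0,"fingers": 0}]}}

```text
t: 12.7
tcp_pos: [0.5712, -0.2535, 0.022]
orientation: [[0.997, -0.076, -0.007], [-0.076, -0.997, 0.002], [-0.007, -0.001, -1.0]]
contact_force: [-12.1, -1.3, 7.4]
grip_width: 0.0455
```

```bash
python3 chk.py push4.png | grep -v '^top\|^scene'; python3 - <<'E'
from h import *
g,L,im,d=green('scene','fin.png')
t=g[(g[:,2]>55)&(g[:,2]<70)];print('top slopes',np.linalg.lstsq(np.c_[t[:,:2],np.ones(len(t))],t[:,2],rcond=None)[0],np.percentile(t,[3,97],axis=0).round(1).tolist())
for x in ('switch_module_center','breadboard','screwdriver'): print(x,[(np.round(r['xyz'],3).tolist(),round(r['conf'],2)) for r in spot_point('scene',x)][:2])
E
```

```text
plate [[11.0, -42.1, 59.5], [40.9, 41.6, 68.4]] 469
12.8 [ 0.57125229 -0.25347367  0.02204329] [-11.608036    -1.4603913    6.89700975] 0.04566394465903856
top slopes [-5.54196629e-03  2.73101726e-04  6.23247847e+01] [[-34.3, -22.7, 60.0], [25.6, 19.8, 65.3]]
switch_module_center [([0.553, 0.008, 0.021], 0.71), ([0.616, -0.257, 0.039], 0.61)]
breadboard [([0.426, -0.018, -0.004], 0.93), ([0.615, -0.256, 0.038], 0.36)]
screwdriver [([0.766, 0.003, -0.002], 0.92)]
```

View pics/fin.png

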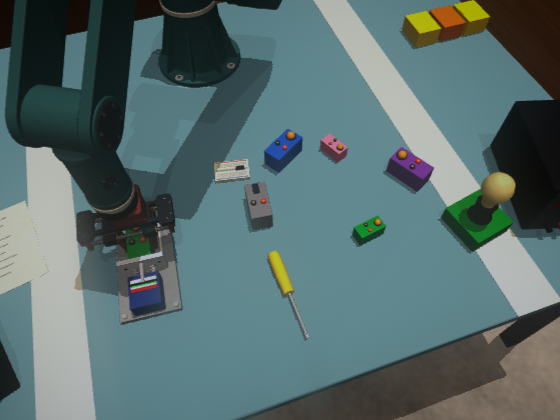

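The module is flat (top at 62 mm, tilt under 0.4°) and between the lines (y about -23 to +20 mm). It's steady, with the pointer mid-green, and the bystanders haven't moved. I'm handing the job in.

```bash
python3 -c "
from h import *
print(manip.finish_job())"
```

```text
the job is handed in; nothing more can be done
None
```

The green lamp module is lying flat on the jig bed with its plain end pressed squarely against the stop plate. The arm is still holding it with a 50 N grip. I handed the job in at about 13 s; no verdict was reported.

**Last checks before hand-in:**
- **Pointer:** it stands mid-green at about 11.5 mm. I read this in both camera views, and the plate-back measurement agrees (29.4 to 40.9 mm). At each check it was well below red.
- **Steadiness:** the tool position and the pushing force (about 12 N, including some bed friction) did not change over the last second.
- **Placement:** the module's top is 62 mm above the bench with a tilt under 0.4°. It lies between the white lines, about 1.5 mm off centre. Its turn matches the jig's to about 0.1°, going by the tool's angle.
- **Bystanders:** the switch module, breadboard and screwdriver are where they were, within what the cameras can resolve.

**Small disagreements:** the arm presses the module onto the bed with roughly 7–9 N. The tool leans about 0.4° under the push. No check failed.

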